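Lock out the bench supply with the deep T-key

ROBOT

A 6-joint arm with a two-finger parallel gripper is mounted at the origin on the work surface. World frame = base frame: x ahead of the robot, y to its left, z up, the work surface at z = 0. Lengths are in m, angles in degrees, forces in N, time in s.
With the tool pointing down it reaches from about 0.325 to 1 m from the base axis. Payload 5.1 kg.
Tool frame: the origin (TCP) lies on the centre line of the jaws, within the pads' length; the fingertips stand 19 mm ahead of it and the grasp point (between the pads) is the TCP; z points along the fingers, y is the direction in which the jaws open and shut (so a half turn about z gives the same grasp; the last joint's range is limited). The gripper opens to 85 mm and grips with 20 to 120 N. Pads are 22 mm wide; open, the fingers measure 114 mm over their backs; the gripper's body (76 mm by 85 mm) begins 54 mm behind the grasp point. The pads swing forward as they close: fully open they stand 13 mm farther back than shut.
Start: joints at [-74.977, 7.093, 94.555, -0, 78.352, -4.733], TCP at [0.22, -0.612, 0.25] pointing down, gripper open.
Joint ranges: [-149.61, 149.61], [-58.7, 133.49], [1.44, 155.28], [-77.14, 257.14], [18.33, 153.61], [-166.67, 166.67]. Speed limits (degrees/s): [147.25, 147.25, 180, 180, 180, 180].

INTERFACE

Orientations are given as [roll, pitch, yaw] about the fixed x, y, z axes, in that order (R = Rz(yaw) Ry(pitch) Rx(roll)).
In Python, from workcell import env gives the robot as it stands.
- The arm moves only by the tool play_rows, never from a script. Its arguments are lists of equal length, an entry for each row: "gripper": the opening, from 0 (shut) to 1 (fully open); "offset": the shift along the tool's x, y, z in cm, a list of three; "angular": the turn, a rotation vector about the tool's x, y, z in rad, a list of three. A call has 1 to 10 rows; each row shifts and turns the commanded pose from where the row before left it, along the tool's axes as they then stand; what a row does not reach is not made up. A row lasts 1/10 s, in which the tool goes at most 50 mm and 8.59 degrees, less where a joint would pass 70% of its speed; a pose out of reach is approached as far as the arm can. A call with a gripper value outside its range is refused whole. The fingers move at their own pace and stop on an object; the grip force is fixed at half the most. Time passes only in rows, so rows that do not move let the fingers close. It gives the time, the measured TCP pose, the force and the opening at its end, in the units of the state.
- env.read_state(): the state, without advancing time (a new reading comes with each control period).
- env.camera(name): name is "side" or "top"; returns (picture, depth): 384x512x3 uint8, red, green, blue; 384x512 float32, m along the optical axis (not along the pixel's ray), 0 where there is no reading.
- env.camera_params(name): a dict with "intrinsics" (3x3 intrinsics, pixels), "rvec" (rotation vector, rad) and "tvec" (3), from world to camera coordinates, as OpenCV has them. Camera axes: x right, y down, z forward; pixel columns grow to the right and rows downward; lengths in m; the calibration is good to about 2 mm. A picture is of the moment at which its call begins. camera_params takes no time and is no camera call.
- env.finish_job(): hands the job in, once; it reports no verdict.
Trained networks look in the newest picture that a camera, given by its name, has taken for a name from the list of things; names that differ only in an ending like _2 or _b are one class to them, and where a whole thing is asked for, a point or a joint stands for the part that bears it (a point fixed in the world has none). Each returns a list of dicts, best first, with "conf" (0 to 1); they miss things now and then, are a little off and sometimes report something else, mostly with a low value. They report only what shows in the picture. A call takes as long as a camera call. They do not tell look-alikes from the thing itself.
- env.trace(camera, label): "region" (384x512 bool, what is visible of it).
- env.pinpoint(camera, label): "location" ([x, y, z] in m, in the coordinates of the camera as it stood for that picture, good to about 4 mm: a listed point, or the origin of a listed thing).
The state is a dict: "time": time; "joint_positions": joint angles; "joint_velocities": joint speeds; "joint_efforts": joint torques, N m; "position": TCP position; "tcp_rot": TCP orientation; "wrist_force": force on the tool from outside, world axes, zero at the start; "moment": the same for the moment, N m; "width": finger opening in m.
Only numpy, scipy, OpenCV 4.12 (cv2) and the standard library are available. Lean on these libraries where they do the work, as an engineer would, in place of code of your own. Each camera call takes 0.05 s, during which the arm holds its last target. There are 200 camera calls.

TASK

Switch off the bench supply at its isolator cabinet: take the taller T-key from its stand, lower it down the cabinet's deep square shaft until its socket drops fully home over the hidden square spindle at the bottom, and only then turn it clockwise (seen from above) to the hard stop, so that the pointer on the dial has swung a full quarter turn. Leave the key standing fully home in the shaft, let go of it, and leave the other loose things on the bench where they are.

Things in the scene. Friction and masses are not known exactly. Their poses are not given: they have to be found in the camera images.
- key: The T-key to use: plain steel, 185 mm tall, 0.28 to 0.46 kg, standing loose and upright in stand_a (lift straight up). Origin: centre of its flat lower end, z up the shank. From below: a square socket open downward, 27 mm square outside, sides along the key's x and y, 36 mm long; a round collar of 38 mm diameter, 10 mm high; a round shank of 12 mm diameter; the cross bar on top.
- key_socket (a point): Centre of the mouth of the T-key's socket, at the same point as the key's origin. The square hole is 21 mm wide and 36 mm deep, its sides along the key's x and y. Let go while the socket is on the spindle, the key stays standing.
- key_bar (a point): Centre of the T-key's cross bar, 178 mm above the key's lower end; axes as the key. The bar is 90 mm long along the key's y, 12 mm thick along x, 14 mm high. Grip it across its 12 mm thickness from above; in a firm grip (60 N or more) the key turns with the gripper.
- stand_a: Black plastic stand 70 x 70 x 60 mm, fixed, with a square well 44 mm wide whose floor is 8 mm above the bench. Origin: centre of its underside. It holds the taller T-key; from run to run the two stands change places.
- stand_b: The same kind of stand, holding the shorter key.
- cabinet: Grey isolator cabinet, fixed, 160 mm (x) x 240 mm (y) x 130 mm high, flat on top. Origin: centre of its underside, z up. The shaft lies 50 mm from the origin towards the cabinet's -y, the pointer's dial 55 mm towards +y.
- shaft_mouth (a point): Centre of the mouth of the square shaft in the cabinet's top, level with the top (130 mm above the bench); axes as the cabinet. The shaft is 46 mm wide and 110 mm deep with straight walls and a flat floor.
- shaft_floor (a point): Centre of the shaft's flat floor, 20 mm above the bench, on the spindle's axis; axes as the cabinet. The spindle is a square steel stem 18 mm wide that stands 25 mm up from this floor, with a cone 8 mm high on top. When the key is fully home its lower end rests on this floor.
- spindle_tip (a point): Tip of the spindle's cone, 33 mm above the shaft's floor (cone 8 mm across, 18 mm at its foot). The spindle's turned position varies, is not measured (these axes are the cabinet's) and is hard to see. A key out of line with it stops on its corners about 25 mm above the floor; nearly in line it stops up to 3 mm lower; centred within 1 mm and within 0.15 rad of one of the four square positions it drops home.
- spindle_foot (a point): Foot of the spindle, on the shaft's floor, same point as shaft_floor. From its start the spindle turns 0.8 to 2.0 rad clockwise seen from above to a hard stop (plus up to 0.4 rad of play in the key's socket): first free play against about 0.06 N m, then about 0.15 N m while the pointer swings. It stays where it is left.
- pointer (a joint): Pointer on the white dial on the cabinet's top, a dark bar 56 mm long, only a display. 0: along the cabinet's x (on). It grows clockwise seen from above to 1.57 rad: along the cabinet's y (off). The spindle drives it only in the last 0.79 rad of its turn, at twice the spindle's speed; before that the spindle has free play and the pointer rests at 0.
- short_key: The other key, not to be used: 140 mm tall, bar 70 mm long, solid round foot 25 mm across. Origin: centre of its lower end.
- meter: Black multimeter lying flat, 130 x 70 x 40 mm. Origin: centre of its underside.
- transformer: Small open transformer with brass foot and copper coil, 60 x 75 x 61 mm. Origin: centre of its underside.
- driver: Screwdriver lying on the bench, about 0.2 m long. Origin: centre of its underside.
- spool: Grey plastic cylinder, 44 mm across, 40 mm high. Origin: centre of its underside.
- pushbutton_box: Grey push-button box, 90 x 60 x 66 mm. Origin: centre of its underside.
Mind the look-alikes: they are no part of the job. What is shaped like the key but orange is not meant.

How it is judged:
By the outcome, as a careful person would: the job done as asked, in the order asked, and still so for the second after the job is handed in, with the robot touching nothing.
It also fails if it takes over 64 s, if anything falls off the work surface, if the arm or the gripper's body presses on something with over 40 N, if the wrist force passes 120 N, or if a joint passes its speed limit or range.

## Working session

There is one attempt and no reset: what is moved stays moved. The work goes in short steps, Python scripts to look and compute and a tool call to move; the robot and the scene stay as the last step left them, time stands still between calls to the robot, and variables do not carry over. Pictures are saved under pics/ and viewed, about 8 in all and at most 12, crops included, and the job is handed in when it is done.

Besides the shell and the picture viewer there is one more tool, called after "Emit:" as name(argument=value, ...), one argument or row to a line, values as JSON. play_rows: Moves the arm, as the interface text tells. Its arguments: {"type":"object","properties":{"gripper":{"type":"array","items":{"type":"number"}},"offset":{"type":"array","items":{"type":"array","items":{"type":"number"}}},"angular":{"type":"array","items":{"type":"array","items":{"type":"number"}}}},"required":["gripper","offset","angular"]}

```bash
mkdir -p pics; ls; cat > h.py <<'E'
import numpy as np, cv2
from scipy.spatial.transform import Rotation as Ro
from workcell import env
def snap(n,f=None):
    im,d=env.camera(n)
    if f: cv2.imwrite('pics/'+f,cv2.cvtColor(im,cv2.COLOR_RGB2BGR))
    return im,d
def cam(n):
    p=env.camera_params(n); return np.array(p['intrinsics']),cv2.Rodrigues(np.array(p['rvec'],float))[0],np.array(p['tvec'],float).ravel()
def toworld(n,c):
    K,R,t=cam(n); return R.T@(np.array(c)-t)
def topix(n,w):
    K,R,t=cam(n); q=K@(R@np.array(w)+t); return q[:2]/q[2]
def cloud(n,d):
    K,R,t=cam(n); v,u=np.indices(d.shape); 
    c=np.stack([(u-K[0,2])/K[0,0]*d,(v-K[1,2])/K[1,1]*d,d],-1)
    return (c-t)@R
E
python3 - <<'E'
from h import *
ims=[]
for n in('top','side'):
    im,d=snap(n); ims.append(im)
    K,R,t=cam(n); print(n,'campos',(-R.T@t).round(3),K[0,0])
    for l in('key','key_bar','key_socket','stand_a','stand_b','cabinet','shaft_mouth','pointer','short_key','spindle_tip'):
        try:
            for r in env.pinpoint(n,l)[:3]:
                w=toworld(n,r['location']); print(l,round(r['conf'],2),w.round(3),topix(n,w).round(0))
        except Exception as e: print(l,e)
cv2.imwrite('pics/a.png',cv2.cvtColor(cv2.resize(ims[0],(800,600),interpolation=2),cv2.COLOR_RGB2BGR))
cv2.imwrite('pics/b.png',cv2.cvtColor(cv2.resize(ims[1],(800,600),interpolation=2),cv2.COLOR_RGB2BGR))
print(env.read_state())
E
```

```text
pics
top campos [0.426 0.018 1.245] 385.3630135180427
key 0.61 [0.51  0.148 0.012] [214. 210.]
key 0.53 [0.647 0.011 0.004] [258. 169.]
key 0.4 [0.705 0.14  0.001] [219. 151.]
key_bar 0.84 [0.651 0.012 0.179] [258. 157.]
key_bar 0.54 [0.511 0.148 0.185] [208. 205.]
key_bar 0.52 [0.704 0.141 0.003] [219. 151.]
key_socket 0.76 [ 0.647  0.012 -0.   ] [258. 169.]
key_socket 0.58 [0.512 0.148 0.005] [214. 209.]
key_socket 0.29 [0.51  0.151 0.009] [213. 210.]
stand_a 0.6 [0.513 0.149 0.002] [214. 209.]
stand_a 0.56 [0.471 0.315 0.001] [162. 221.]
stand_b 0.6 [0.513 0.149 0.002] [214. 209.]
stand_b 0.56 [0.471 0.315 0.001] [162. 221.]
cabinet 0.82 [ 0.529 -0.2    0.003] [322. 207.]
shaft_mouth 0.77 [ 0.52  -0.252  0.134] [348. 207.]
pointer it knows: cabinet, driver, key, key_bar, key_socket, meter, pushbutton_box, shaft_floor, shaft_mouth, short_key, spindle_foot, spindle_tip, spool, stand, transformer
short_key 0.71 [0.464 0.317 0.007] [161. 223.]
spindle_tip 0.89 [ 0.521 -0.249  0.051] [341. 209.]
side campos [0.415 0.953 0.776] 432.2382418834114
key 0.72 [0.511 0.145 0.009] [267. 263.]

[... 857 characters left out ...]
0.   ] [252. 361.]
{'time': 1.0, 'joint_positions': array([-7.49759506e+01,  7.09197840e+00,  9.45570082e+01,  9.42476628e-04,
        7.83517502e+01, -4.73207451e+00]), 'joint_velocities': array([-0.03746751,  0.06586865,  0.02485066, -0.05870882, -0.043619  ,
        0.03140246]), 'joint_efforts': array([-3.71921169e-05, -4.23605311e+01, -3.65764439e+01, -1.40439715e-04,
        4.65097783e-04,  6.43527311e-07]), 'position': array([ 0.21968752, -0.61172403,  0.2503178 ]), 'tcp_rot': array([-1.79999342e+02, -9.80702986e-04,  1.97559336e+01]), 'wrist_force': array([-0.66514517, -0.47852706,  0.02186419]), 'moment': array([ 0.01173502, -0.05339598, -0.02810202]), 'width': 0.08548153988956433}
```

View pics/a.png

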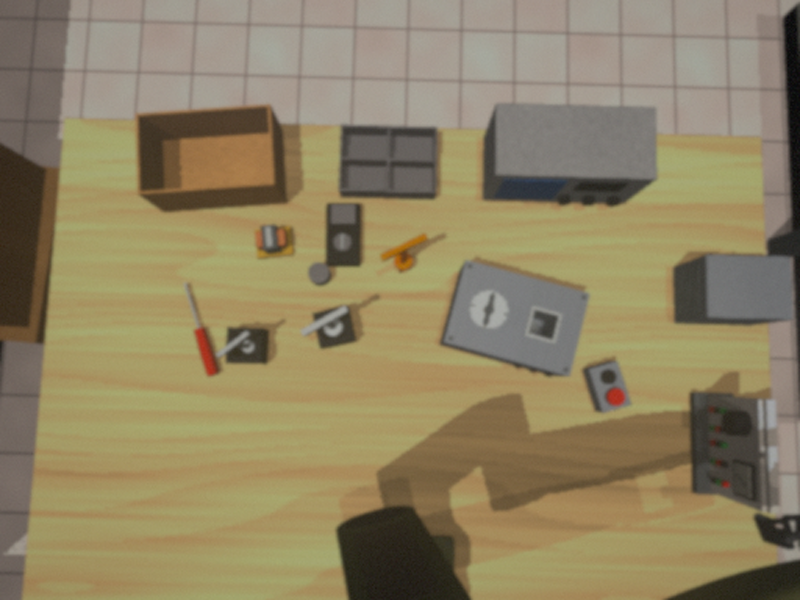

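View pics/b.png

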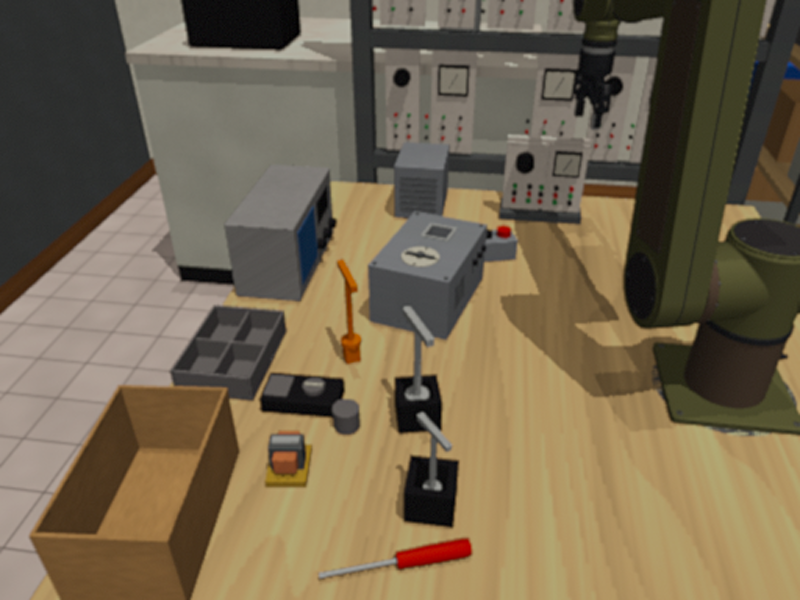

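Candidates for the key (800×600 top view): the steel key at (328,322), whose bar is at z≈0.185, the shorter steel key at (235,345), and the orange look-alike at (405,248). I choose the steel key at (328,322). Next I measure its bar and the cabinet, and check it in a close crop.

```bash
python3 - <<'E'
from h import *
im,d=snap('top'); P=cloud('top',d)
def rect(m,name):
    q=P[m]; z=np.median(q[:,2]); r=cv2.minAreaRect(q[:,:2].astype(np.float32)*1000); print(name,m.sum(),'z',z.round(4),'mean',q.mean(0).round(4),r)
    c=q[:,:2]-q[:,:2].mean(0); w,v=np.linalg.eigh(c.T@c); print('  axis deg',np.degrees(np.arctan2(v[1,1],v[0,1])).round(1))
    return q
near=lambda x,y,r:np.hypot(P[...,0]-x,P[...,1]-y)<r
q=rect(near(.511,.148,.07)&(P[...,2]>.165)&(P[...,2]<.205),'bar')
rect(near(.465,.32,.06)&(P[...,2]>.12)&(P[...,2]<.16),'short')
rect(near(.53,-.2,.17)&(abs(P[...,2]-.13)<.012),'cab top')
rect(near(.511,.148,.06)&(abs(P[...,2]-.06)<.008),'stand')
m=near(.52,-.25,.06)&(P[...,2]<.11); rect(m,'shaft'); print(np.sort(P[m][:,2])[::15].round(3))
rect(near(.52,-.25,.05)&(abs(P[...,2]-.02)<.006),'floor')
rect(near(.52,-.25,.05)&(P[...,2]>.03)&(P[...,2]<.06),'spindle')
ims,ds=snap('side'); Ps=cloud('side',ds)
b=(np.hypot(Ps[...,0]-.511,Ps[...,1]-.148)<.07)&(Ps[...,2]>.165)&(Ps[...,2]<.21)
qq=Ps[b]; print('side bar',qq.mean(0).round(4),cv2.minAreaRect(qq[:,:2].astype(np.float32)*1000), qq[:,2].max())
a=cv2.resize(im[180:250,180:250],(600,600),interpolation=cv2.INTER_CUBIC)
cv2.imwrite('pics/c.png',cv2.cvtColor(cv2.resize(im[150:250,140:275],(800,592),interpolation=cv2.INTER_CUBIC),cv2.COLOR_RGB2BGR))
cv2.imwrite('pics/d.png',cv2.cvtColor(cv2.resize(im[165:245,280:380],(750,600),interpolation=cv2.INTER_CUBIC),cv2.COLOR_RGB2BGR))
E
```

```text
bar 161 z 0.1932 mean [0.51   0.1496 0.1928] ((510.48193359375, 149.88096618652344), (12.25345230102539, 89.02606201171875), 31.009355545043945)
  axis deg 121.0
short 96 z 0.1475 mean [0.4665 0.3196 0.1464] ((467.1876220703125, 319.94915771484375), (9.374032020568848, 69.85430908203125), 40.053802490234375)
  axis deg 129.5
cab top 4329 z 0.1308 mean [ 0.531  -0.1984  0.1309] ((531.3186645507812, -201.04676818847656), (240.758056640625, 160.8074493408203), 76.2339096069336)
  axis deg 76.0
stand 321 z 0.0595 mean [0.5048 0.1465 0.0593] ((509.7082824707031, 148.14895629882812), (70.27811431884766, 70.55799865722656), 14.158302307128906)
  axis deg 70.2
shaft 206 z 0.0497 mean [ 0.5245 -0.2647  0.0549] ((521.2772216796875, -254.54249572753906), (39.223297119140625, 41.98033905029297), 75.55967712402344)
  axis deg -165.1
[0.016 0.019 0.021 0.023 0.033 0.042 0.047 0.05  0.056 0.068 0.079 0.086
 0.096 0.104]
floor 52 z 0.0209 mean [ 0.5252 -0.2657  0.0208] ((523.3287963867188, -261.7738342285156), (25.020477294921875, 33.15772247314453), 77.78538513183594)
  axis deg -179.3
spindle 66 z 0.0476 mean [ 0.5234 -0.2603  0.0465] ((523.0589599609375, -259.1488342285156), (30.217235565185547, 35.49639129638672), 75.1949462890625)
  axis deg 129.4
side bar [0.5105 0.1565 0.1888] ((511.7548828125, 151.26170349121094), (12.886088371276855, 92.67729187011719), 31.0157413482666) 0.19625256529101662
```

View pics/c.png

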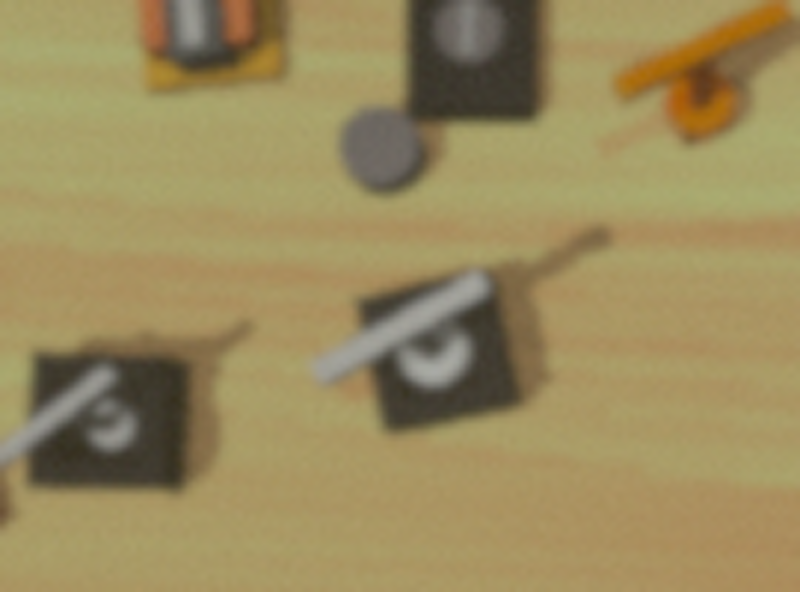

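View pics/d.png

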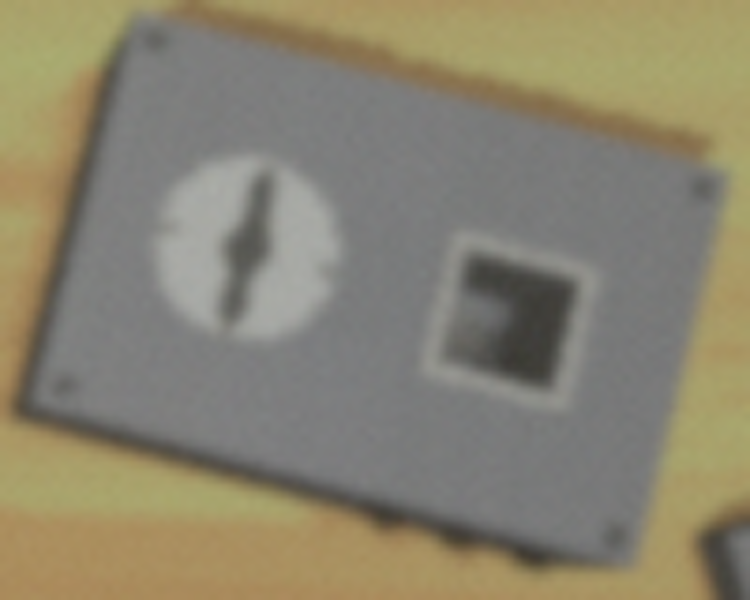

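The crop shows the tall steel key: its bar runs from (320,370) to (485,285) in a black stand, with the shorter key at (60,420) and the orange one at (700,60). The cabinet crop shows the dial at (245,250) with the pointer at 0, and the shaft at (515,320). I go up and rotate first.

Emit:
play_rows(
  gripper=[1,1,1,1,1,1,1,1,1,1],
  offset=[
    [0,0,-4],
    [0,0,-3],
    [0,0,0],
    [0,0,0],
    [0,0,0],
    [0,0,0],
    [0,0,0],
    [0,0,0],
    [0,0,0],
    [0,0,0],
  ],
  angular=[
    [0,0,-0.147],
    [0,0,-0.147],
    [0,0,-0.147],
    [0,0,-0.147],
    [0,0,-0.147],
    [0,0,-0.147],
    [0,0,-0.147],
    [0,0,-0.147],
    [0,0,-0.147],
    [0,0,-0.147],
  ],
)

```text
time: 2.1
position: [0.2197, -0.6117, 0.3203]
tcp_rot: [180.0, -0.0, 104.3]
wrist_force: [-0.2, -0.4, -0.6]
width: 0.0855
```

Emit:
play_rows(
  gripper=[1,1,1],
  offset=[
    [0,0,0],
    [0,0,0],
    [0,0,0],
  ],
  angular=[
    [0,0,-0.147],
    [0,0,-0.147],
    [0,0,0],
  ],
)

```text
time: 2.4
position: [0.2197, -0.6117, 0.3203]
tcp_rot: [-180.0, -0.0, 120.8]
wrist_force: [-0.2, 0.1, 0.3]
width: 0.0856
```

```bash
cat >> h.py <<'E'
def delta(tgt,yaw):
    s=env.read_state(); R=Ro.from_euler('xyz',s['tcp_rot'],degrees=True)
    d=R.inv().apply(np.array(tgt)-s['position'])*100
    dy=(yaw-s['tcp_rot'][2]+180)%360-180
    print('t',round(s['time'],2),'pos',s['position'].round(4),'rot',s['tcp_rot'].round(2),'F',s['wrist_force'].round(1),'M',s['moment'].round(2),'w',round(s['width'],4),'j6',s['joint_positions'][5].round(1))
    print('tool delta cm',d.round(2),'turn about tool z rad',round(-np.radians(dy),3))
E
python3 -c "
from h import *
delta([.5103,.1498,.30],121)"
```

```text
t 2.4 pos [ 0.2197 -0.6117  0.3203] rot [-180.     -0.    120.81] F [-0.2  0.1  0.3] M [-0.05 -0.01 -0.04] w 0.0856 j6 -105.8
tool delta cm [50.52 63.96  2.03] turn about tool z rad -0.003
```

Emit:
play_rows(
  gripper=[1,1,1,1,1,1,1,1,1,1],
  offset=[
    [2.8,3.55,0],
    [2.8,3.55,0],
    [2.8,3.55,0],
    [2.8,3.55,0],
    [2.8,3.55,0],
    [2.8,3.55,0],
    [2.8,3.55,0],
    [2.8,3.55,0],
    [2.8,3.55,0],
    [2.8,3.55,0],
  ],
  angular=[
    [0,0,0],
    [0,0,0],
    [0,0,0],
    [0,0,0],
    [0,0,0],
    [0,0,0],
    [0,0,0],
    [0,0,0],
    [0,0,0],
    [0,0,0],
  ],
)

```text
time: 3.4
position: [0.3812, -0.1877, 0.3206]
tcp_rot: [180.0, 0.1, 120.6]
wrist_force: [1.1, 0.5, -0.1]
width: 0.0852
```

Emit:
play_rows(
  gripper=[1,1,1,1,1,1,1,1,1],
  offset=[
    [2.8,3.55,0],
    [2.8,3.55,0],
    [2.8,3.55,0],
    [2.8,3.55,0],
    [2.8,3.55,0],
    [2.8,3.55,0],
    [2.8,3.55,0],
    [2.9,3.6,0],
    [0,0,0],
  ],
  angular=[
    [0,0,0],
    [0,0,0],
    [0,0,0],
    [0,0,0],
    [0,0,0],
    [0,0,0],
    [0,0,0],
    [0,0,0],
    [0,0,0],
  ],
)

```text
time: 4.3
position: [0.5107, 0.1537, 0.3198]
tcp_rot: [180.0, -0.1, 121.0]
wrist_force: [0.9, -0.1, -1.0]
width: 0.0854
```

```bash
python3 -c "
from h import *
delta([.5103,.1498,.186],121)"
```

```text
t 4.3 pos [0.5107 0.1537 0.3198] rot [ 1.8000e+02 -8.0000e-02  1.2095e+02] F [ 0.9 -0.1 -1. ] M [-0.06 -0.02 -0.01] w 0.0854 j6 -20.0
tool delta cm [-0.34 -0.23 13.38] turn about tool z rad -0.001
```

Emit:
play_rows(
  gripper=[1,1,1,1,1,0,0,0,0,0],
  offset=[
    [-0.34,-0.23,4],
    [0,0,4],
    [0,0,3],
    [0,0,2.4],
    [0,0,0],
    [0,0,0],
    [0,0,0],
    [0,0,0],
    [0,0,0],
    [0,0,0],
  ],
  angular=[
    [0,0,0],
    [0,0,0],
    [0,0,0],
    [0,0,0],
    [0,0,0],
    [0,0,0],
    [0,0,0],
    [0,0,0],
    [0,0,0],
    [0,0,0],
  ],
)

```text
time: 5.3
position: [0.5103, 0.1456, 0.1873]
tcp_rot: [179.9, 0.0, 120.8]
wrist_force: [0.7, 0.1, 0.9]
width: 0.0121
```

Emit:
play_rows(
  gripper=[0,0,0,0,0],
  offset=[
    [0,0,0],
    [0,0,0],
    [0,0,0],
    [0,0,0],
    [0,0,0],
  ],
  angular=[
    [0,0,0],
    [0,0,0],
    [0,0,0],
    [0,0,0],
    [0,0,0],
  ],
)

```text
time: 5.8
position: [0.5104, 0.1456, 0.1873]
tcp_rot: [179.9, 0.0, 120.8]
wrist_force: [0.2, -0.4, 4.9]
width: 0.0107
```

Emit:
play_rows(
  gripper=[0,0,0,0,0,0,0,0],
  offset=[
    [0,0,-1],
    [0,0,-2],
    [0,0,-3],
    [0,0,-3],
    [0,0,-3],
    [0,0,-2],
    [0,0,-1],
    [0,0,0],
  ],
  angular=[
    [0,0,0],
    [0,0,0],
    [0,0,0],
    [0,0,0],
    [0,0,0],
    [0,0,0],
    [0,0,0],
    [0,0,0],
  ],
)

```text
time: 6.6
position: [0.51, 0.1456, 0.3371]
tcp_rot: [179.9, 0.0, 120.8]
wrist_force: [0.6, -0.5, -2.9]
width: 0.0107
```

```bash
python3 - <<'E'
from h import *
im,d=snap('side'); P=cloud('side',d)
delta([.5194,-.2496,.335],121)
b=np.hypot(P[...,0]-.5104,P[...,1]-.148)<.06
for lo,hi,n in((.13,.197,'socket'),(.197,.21,'collar'),(.215,.30,'shank'),(.31,.325,'bar')):
    q=P[b&(P[...,2]>lo)&(P[...,2]<hi)]
    if len(q): print(n,len(q),q.mean(0).round(4),q.min(0).round(4),q.max(0).round(4))
for r in env.pinpoint('side','key_socket')[:2]+env.pinpoint('side','key_bar')[:2]: print(r['conf'],toworld('side',r['location']).round(4))
u=topix('side',[.51,.148,.25]).astype(int)
cv2.imwrite('pics/e.png',cv2.cvtColor(cv2.resize(im[u[1]-60:u[1]+60,u[0]-60:u[0]+60],(600,600),interpolation=cv2.INTER_CUBIC),cv2.COLOR_RGB2BGR)); print(u)
# floor line of pixel columns at shank
E
```

```text
t 6.65 pos [0.5095 0.1455 0.3355] rot [-1.7993e+02 -3.0000e-02  1.2082e+02] F [ 0.9 -0.8 -4.3] M [ 0.02  0.04 -0.04] w 0.0112 j6 -20.7
tool delta cm [-34.43 -19.39   0.05] turn about tool z rad -0.003
socket 189 [0.508  0.1596 0.1762] [0.492  0.1471 0.1572] [0.5276 0.168  0.1967]
collar 143 [0.5091 0.1543 0.2031] [0.4909 0.1314 0.1971] [0.5282 0.1684 0.2095]
shank 173 [0.509  0.1525 0.2583] [0.5033 0.1465 0.2165] [0.5152 0.157  0.2986]
bar 28 [0.5104 0.1545 0.3178] [0.5043 0.1495 0.3105] [0.5195 0.1626 0.3247]
0.88 [ 6.465e-01  1.090e-02 -2.000e-04]
0.82 [0.5113 0.1487 0.1544]
0.64 [0.6466 0.0113 0.1798]
[268 184]
```

View pics/e.png

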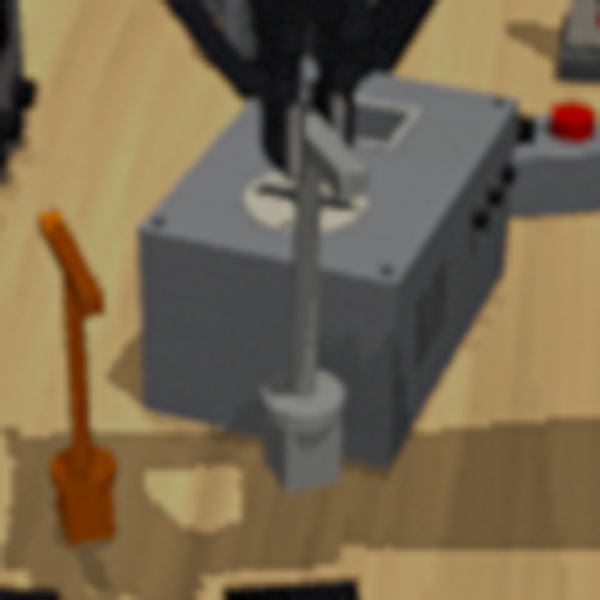

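The key hangs straight: bar at about (310,150), collar at (305,395) in the crop. It sits about 3 mm off the TCP along the bar. I measure the shaft with the side camera as well, so both are in the same frame.

```bash
python3 - <<'E'
from h import *
for n in('side','top'):
    im,d=snap(n); P=cloud(n,d)
    K,R,t=cam(n)
    # rectify cabinet top plane z=.13 at 0.25mm/px in cabinet frame (yaw -13.8) around nominal shaft
    S=0.25e-3; N=320; yaw=np.radians(-13.8); c=np.array([.5194,-.2496])
    i,j=np.meshgrid(np.arange(N),np.arange(N)); a=(i-N/2)*S; b=(j-N/2)*S
    W=np.stack([c[0]+a*np.cos(yaw)-b*np.sin(yaw),c[1]+a*np.sin(yaw)+b*np.cos(yaw),0*a+.13],-1)
    q=(W@R.T+t)@K.T; uv=(q[...,:2]/q[...,2:]).astype(np.float32)
    g=cv2.cvtColor(im,cv2.COLOR_RGB2GRAY); r=cv2.remap(g,uv[...,0],uv[...,1],cv2.INTER_CUBIC)
    cv2.imwrite('pics/r_%s.png'%n,r)
    # white rim centre: bright pixels
    m=(r>r[:40].mean()+25).astype(np.uint8); m=cv2.morphologyEx(m,cv2.MORPH_OPEN,np.ones((5,5)))
    y,x=np.nonzero(m); print(n,'rim px',len(x),'rect',cv2.minAreaRect(np.stack([x,y],1).astype(np.float32)) if len(x) else 0)
    f=lambda v:np.percentile(v,[1,99])
    if len(x): 
        e=np.array([f(x).mean()-N/2,f(y).mean()-N/2])*S*1000; print('offset in cabinet frame mm',e.round(2),'size',np.ptp(f(x))*S*1e3,np.ptp(f(y))*S*1e3)
a=[cv2.imread('pics/r_%s.png'%n) for n in('side','top')]; cv2.imwrite('pics/f.png',np.hstack(a))
E
```

```text
side rim px 26178 rect ((138.0, 159.5), (319.0, 276.0), 90.0)
offset in cabinet frame mm [-4.75 -0.25] size 63.0 79.0
top rim px 70 rect ((56.5, 227.5), (9.0, 7.0), 90.0)
offset in cabinet frame mm [-25.88  16.88] size 1.75 2.2500000000000004
```

View pics/f.png

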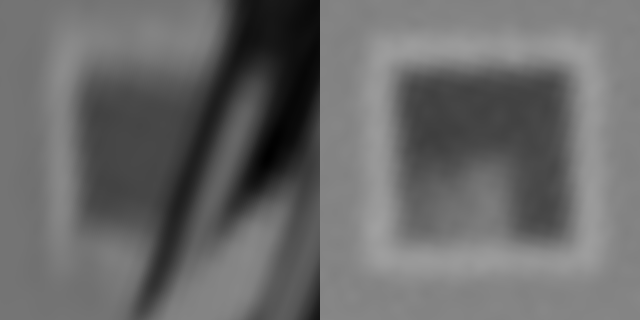

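```bash
python3 - <<'E'
from h import *
K,R,t=cam('top'); g=0
for _ in range(12): g=g+cv2.cvtColor(snap('top')[0],cv2.COLOR_RGB2GRAY).astype(np.float32)/12
S=.15e-3;N=400; yaw=np.radians(-13.8); c=np.array([.5201,-.2509]); out=[]
i,j=np.meshgrid(np.arange(N),np.arange(N)); a=(i-N/2)*S; b=(j-N/2)*S
for z in(.045,.13):
    W=np.stack([c[0]+a*np.cos(yaw)-b*np.sin(yaw),c[1]+a*np.sin(yaw)+b*np.cos(yaw),0*a+z],-1)
    q=(W@R.T+t)@K.T; uv=(q[...,:2]/q[...,2:]).astype(np.float32)
    r=cv2.remap(g,uv[...,0],uv[...,1],cv2.INTER_CUBIC)
    r=np.clip((r-40)*255/(130-40),0,255).astype(np.uint8); r=cv2.drawMarker(r,(N//2,N//2),255,0,10); out.append(r)
cv2.imwrite('pics/g.png',np.hstack(out)); print(env.read_state()['time'])
E
```

```text
7.45
```

View pics/g.png

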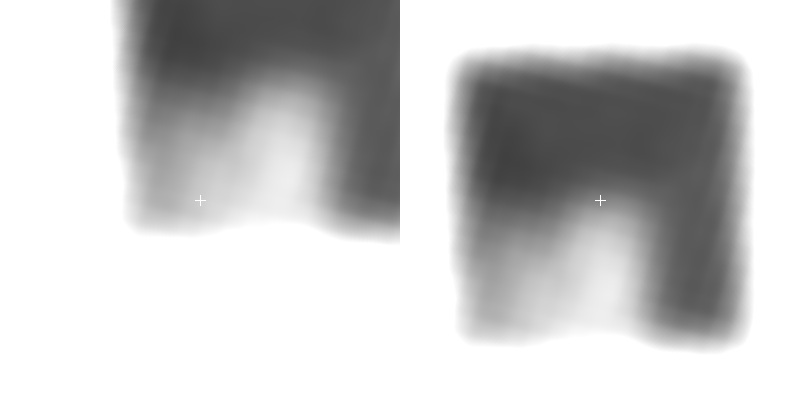

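Emit:
play_rows(
  gripper=[0,0,0,0,0,0,0],
  offset=[
    [0,0,0],
    [0,0,0],
    [0,0,0],
    [0,0,0],
    [0,0,0],
    [0,0,0],
    [0,0,0],
  ],
  angular=[
    [0,0,-0.132],
    [0,0,-0.132],
    [0,0,-0.132],
    [0,0,-0.132],
    [0,0,-0.132],
    [0,0,-0.132],
    [0,0,0],
  ],
)

```text
time: 8.15
position: [0.5099, 0.1455, 0.3364]
tcp_rot: [180.0, 0.0, 166.2]
wrist_force: [0.0, -0.4, -3.5]
width: 0.0107
```

```bash
python3 -c "
from h import *
delta([.5230,-.2516,.335],166.2)"
```

```text
t 8.15 pos [0.5099 0.1455 0.3364] rot [1.8000e+02 1.0000e-02 1.6619e+02] F [ 0.  -0.4 -3.5] M [0.02 0.04 0.03] w 0.0107 j6 -66.1
tool delta cm [-10.76 -38.25   0.14] turn about tool z rad -0.0
```

Emit:
play_rows(
  gripper=[0,0,0,0,0,0,0,0,0,0],
  offset=[
    [-0.56,-2.0,0],
    [-1.2,-4.25,0],
    [-1.2,-4.25,0],
    [-1.2,-4.25,0],
    [-1.2,-4.25,0],
    [-1.2,-4.25,0],
    [-1.2,-4.25,0],
    [-1.2,-4.25,0],
    [-1.2,-4.25,0],
    [-0.6,-2.25,0],
  ],
  angular=[
    [0,0,0],
    [0,0,0],
    [0,0,0],
    [0,0,0],
    [0,0,0],
    [0,0,0],
    [0,0,0],
    [0,0,0],
    [0,0,0],
    [0,0,0],
  ],
)

```text
time: 9.15
position: [0.5227, -0.2548, 0.3361]
tcp_rot: [-180.0, -0.0, 165.9]
wrist_force: [0.7, -0.1, -1.8]
width: 0.011
```

Emit:
play_rows(
  gripper=[0,0],
  offset=[
    [0,0,0],
    [0,0,0],
  ],
  angular=[
    [0,0,0],
    [0,0,0],
  ],
)

```text
time: 9.35
position: [0.523, -0.2519, 0.336]
tcp_rot: [180.0, -0.0, 166.0]
wrist_force: [0.3, 0.6, -2.9]
width: 0.0107
```

```bash
python3 -c "
from h import *
delta([.5230,-.2516,.335],166.2)
im,d=snap('top','top2.png')
import h
K,R,t=cam('top'); P=cloud('top',d)
im,d=snap('side'); Ps=cloud('side',d)
b=np.hypot(Ps[...,0]-.52,Ps[...,1]+.25)<.05
for lo,hi,n in((.16,.19,'socket'),(.196,.206,'collar'),(.215,.30,'shank')):
    q=Ps[b&(Ps[...,2]>lo)&(Ps[...,2]<hi)]
    if len(q): print(n,len(q),q.mean(0).round(4),q.min(0).round(4),q.max(0).round(4))
u=topix('side',[.52,-.25,.2]).astype(int)
cv2.imwrite('pics/i.png',cv2.cvtColor(cv2.resize(im[u[1]-50:u[1]+50,u[0]-50:u[0]+50],(600,600),interpolation=cv2.INTER_CUBIC),cv2.COLOR_RGB2BGR))
"
```

```text
t 9.35 pos [ 0.523  -0.2519  0.336 ] rot [ 1.7996e+02 -3.0000e-02  1.6603e+02] F [ 0.3  0.6 -2.9] M [-0.02  0.03 -0.07] w 0.0107 j6 -107.1
tool delta cm [0.01 0.03 0.1 ] turn about tool z rad -0.003
socket 98 [ 0.5203 -0.239   0.1753] [ 0.5047 -0.262   0.1605] [ 0.5373 -0.2294  0.1893]
collar 64 [ 0.5207 -0.2422  0.2019] [ 0.5043 -0.2651  0.1964] [ 0.5381 -0.2257  0.2055]
shank 108 [ 0.5201 -0.2455  0.2595] [ 0.5147 -0.2526  0.2152] [ 0.526  -0.2384  0.2999]
```

View pics/i.png

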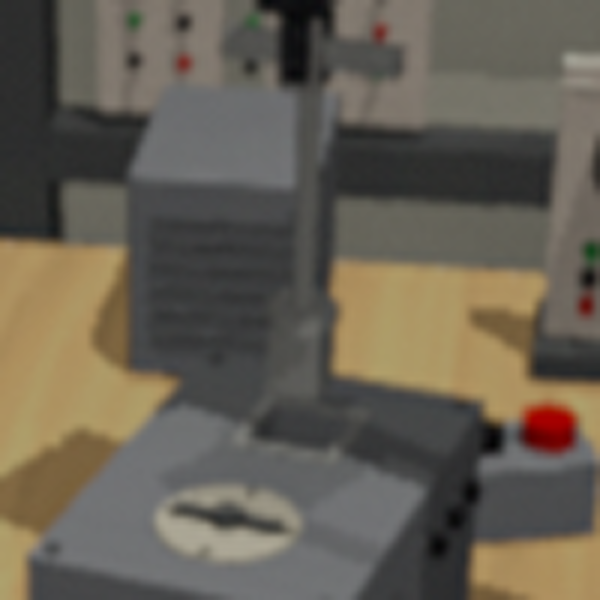

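The key hangs over the shaft (socket at (300,370), mouth at (300,425) in the crop). I lower it to just above the spindle.

Emit:
play_rows(
  gripper=[0,0,0,0,0,0,0,0],
  offset=[
    [0,0,1.5],
    [0,0,1.5],
    [0,0,1.5],
    [0,0,1.5],
    [0,0,1.5],
    [0,0,1.2],
    [0,0,0.4],
    [0,0,0],
  ],
  angular=[
    [0,0,0],
    [0,0,0],
    [0,0,0],
    [0,0,0],
    [0,0,0],
    [0,0,0],
    [0,0,0],
    [0,0,0],
  ],
)

```text
time: 10.25
position: [0.5228, -0.2515, 0.2444]
tcp_rot: [180.0, -0.1, 166.2]
wrist_force: [0.7, -0.1, -2.8]
width: 0.0109
```

Emit:
play_rows(
  gripper=[0,0,0,0,0,0,0,0],
  offset=[
    [0.3,0,0],
    [0.3,0,0],
    [0.1,0,0],
    [0.1,0,0],
    [0,0,0],
    [0,0,0],
    [0,0,0],
    [0,0,0],
  ],
  angular=[
    [0,0,0],
    [0,0,0],
    [0,0,0],
    [0,0,0],
    [0,0,0],
    [0,0,0],
    [0,0,0],
    [0,0,0],
  ],
)

```text
time: 11.05
position: [0.5159, -0.25, 0.2459]
tcp_rot: [-180.0, 0.1, 166.2]
wrist_force: [3.7, -1.2, -0.4]
width: 0.0108
```

Emit:
play_rows(
  gripper=[0,0],
  offset=[
    [0.1,0,0],
    [0,0,0],
  ],
  angular=[
    [0,0,0],
    [0,0,0],
  ],
)

```text
time: 11.25
position: [0.515, -0.2497, 0.2459]
tcp_rot: [-180.0, 0.1, 166.2]
wrist_force: [4.0, -2.1, 0.2]
width: 0.011
```

Emit:
play_rows(
  gripper=[0,0,0,0,0,0,0,0],
  offset=[
    [-0.5,0,0],
    [-0.5,0,0],
    [-0.5,0,0],
    [-0.3,0,0],
    [-0.1,0,0],
    [0,0,0],
    [0,0,0],
    [0,0,0],
  ],
  angular=[
    [0,0,0],
    [0,0,0],
    [0,0,0],
    [0,0,0],
    [0,0,0],
    [0,0,0],
    [0,0,0],
    [0,0,0],
  ],
)

```text
time: 12.05
position: [0.5321, -0.2536, 0.2442]
tcp_rot: [180.0, -0.1, 166.2]
wrist_force: [-3.0, 1.4, -5.5]
width: 0.0111
```

Emit:
play_rows(
  gripper=[0,0,0,0,0,0,0,0],
  offset=[
    [0.5,0,0],
    [0.45,0.4,0],
    [0,0.4,0],
    [0,0.1,0],
    [0,0,0],
    [0,0,0],
    [0,0,0],
    [0,0,0],
  ],
  angular=[
    [0,0,0],
    [0,0,0],
    [0,0,0],
    [0,0,0],
    [0,0,0],
    [0,0,0],
    [0,0,0],
    [0,0,0],
  ],
)

```text
time: 12.85
position: [0.5262, -0.244, 0.2463]
tcp_rot: [-179.9, 0.1, 166.2]
wrist_force: [-2.1, -5.1, -0.0]
width: 0.0109
```

Emit:
play_rows(
  gripper=[0,0,0,0,0,0,0,0],
  offset=[
    [0,-0.5,0],
    [0,-0.5,0],
    [0,-0.4,0],
    [0,-0.3,0],
    [0,-0.1,0],
    [0,0,0],
    [0,0,0],
    [0,0,0],
  ],
  angular=[
    [0,0,0],
    [0,0,0],
    [0,0,0],
    [0,0,0],
    [0,0,0],
    [0,0,0],
    [0,0,0],
    [0,0,0],
  ],
)

```text
time: 13.65
position: [0.5217, -0.2587, 0.2449]
tcp_rot: [179.7, -0.0, 166.2]
wrist_force: [1.0, 5.0, -2.1]
width: 0.0112
```

Emit:
play_rows(
  gripper=[0,0,0,0,0,0,0,0],
  offset=[
    [-0.02,0.5,0],
    [0,0.42,0],
    [0,0,0.8],
    [0,0,0.8],
    [0,0,0.4],
    [0,0,0.2],
    [0,0,0.1],
    [0,0,0],
  ],
  angular=[
    [0,0,0],
    [0,0,0],
    [0,0,0],
    [0,0,0],
    [0,0,0],
    [0,0,0],
    [0,0,0],
    [0,0,0],
  ],
)

```text
time: 14.45
position: [0.5244, -0.2521, 0.2241]
tcp_rot: [-180.0, 0.1, 166.2]
wrist_force: [-1.3, 0.7, 5.3]
width: 0.0107
```

Emit:
play_rows(
  gripper=[0,0],
  offset=[
    [0,0,0.1],
    [0,0,0.1],
  ],
  angular=[
    [0,0,0],
    [0,0,0],
  ],
)

```text
time: 14.65
position: [0.525, -0.2524, 0.2238]
tcp_rot: [-179.9, 0.2, 166.2]
wrist_force: [-0.9, 0.2, 13.5]
width: 0.0107
```

Emit:
play_rows(
  gripper=[0,0,0,0,0,0,0,0,0,0],
  offset=[
    [0,0,-1.4],
    [0.33,-0.33,0],
    [0,0,0],
    [0,0,0],
    [0,0,0],
    [0,0,0],
    [0,0,0],
    [0,0,0],
    [0,0,0],
    [0,0,0],
  ],
  angular=[
    [0,0,0],
    [0,0,0],
    [0,0,0.143],
    [0,0,0.143],
    [0,0,0.143],
    [0,0,0.143],
    [0,0,0.143],
    [0,0,0.143],
    [0,0,0.143],
    [0,0,0.143],
  ],
)

```text
time: 15.65
position: [0.519, -0.254, 0.2329]
tcp_rot: [-179.9, -0.1, 100.3]
wrist_force: [0.4, 0.2, -3.0]
width: 0.0109
```

Emit:
play_rows(
  gripper=[0,0,0,0],
  offset=[
    [0,0,0],
    [0,0,0],
    [0,0,0],
    [0,0,0],
  ],
  angular=[
    [0,0,0.143],
    [0,0,0.08],
    [0,0,0],
    [0,0,0],
  ],
)

```text
time: 16.05
position: [0.5194, -0.254, 0.2334]
tcp_rot: [-179.9, -0.0, 88.0]
wrist_force: [-0.4, -0.7, -3.2]
width: 0.0107
```

```bash
python3 -c "
from h import *
s=env.read_state(); y=np.radians(s['tcp_rot'][2]); C=np.array([.5205,-.2507])
t=C-.0033*np.array([np.cos(y),np.sin(y)]); delta([*t,.2265],s['tcp_rot'][2])"
```

```text
t 16.05 pos [ 0.5194 -0.254   0.2334] rot [-1.7993e+02 -3.0000e-02  8.7970e+01] F [-0.4 -0.7 -3.2] M [ 0.03 -0.02  0.06] w 0.0107 j6 -29.3
tool delta cm [-0.    0.1   0.69] turn about tool z rad -0.0
```

Emit:
play_rows(
  gripper=[0,0,0,0,0],
  offset=[
    [0,0.09,0.7],
    [0,0,0.2],
    [0,0,0.2],
    [0,0,0.1],
    [0,0,0],
  ],
  angular=[
    [0,0,0],
    [0,0,0],
    [0,0,0],
    [0,0,0],
    [0,0,0],
  ],
)

```text
time: 16.55
position: [0.5213, -0.2544, 0.2241]
tcp_rot: [179.9, 0.1, 87.9]
wrist_force: [-1.3, -0.2, 4.5]
width: 0.0107
```

Emit:
play_rows(
  gripper=[0,0,0],
  offset=[
    [0,0.033,0],
    [0,0.033,0],
    [0,0,0],
  ],
  angular=[
    [0,0,-0.1],
    [0,0,-0.1],
    [0,0,0],
  ],
)

```text
time: 16.85
position: [0.522, -0.2543, 0.224]
tcp_rot: [179.9, 0.1, 99.3]
wrist_force: [-1.3, 0.4, 6.2]
width: 0.0104
```

Emit:
play_rows(
  gripper=[0,0,0],
  offset=[
    [0,0.033,0],
    [0,0.033,0],
    [0,0,0],
  ],
  angular=[
    [0,0,-0.1],
    [0,0,-0.1],
    [0,0,0],
  ],
)

```text
time: 17.15
position: [0.5226, -0.2541, 0.2238]
tcp_rot: [179.9, 0.1, 110.8]
wrist_force: [-1.3, -0.1, 4.6]
width: 0.0109
```

Emit:
play_rows(
  gripper=[0,0,0],
  offset=[
    [0,0.033,0],
    [0,0.033,0],
    [0,0,0],
  ],
  angular=[
    [0,0,-0.1],
    [0,0,-0.1],
    [0,0,0],
  ],
)

```text
time: 17.45
position: [0.5224, -0.2535, 0.2215]
tcp_rot: [-180.0, -0.0, 122.2]
wrist_force: [0.3, -0.2, -2.1]
width: 0.0109
```

Emit:
play_rows(
  gripper=[0,0,0],
  offset=[
    [0,0.033,0],
    [0,0.033,0],
    [0,0,0],
  ],
  angular=[
    [0,0,-0.1],
    [0,0,-0.1],
    [0,0,0],
  ],
)

```text
time: 17.75
position: [0.523, -0.2533, 0.2213]
tcp_rot: [-180.0, -0.0, 133.5]
wrist_force: [0.5, -0.8, -3.7]
width: 0.011
```

Emit:
play_rows(
  gripper=[0,0,0],
  offset=[
    [0,0.033,0],
    [0,0.033,0],
    [0,0,0],
  ],
  angular=[
    [0,0,-0.1],
    [0,0,-0.1],
    [0,0,0],
  ],
)

```text
time: 18.05
position: [0.5235, -0.2527, 0.2213]
tcp_rot: [180.0, -0.0, 144.9]
wrist_force: [1.2, -0.2, -5.2]
width: 0.0106
```

It dropped past the corners at yaw ~122. I press down from here, gently.

Emit:
play_rows(
  gripper=[0,0,0,0],
  offset=[
    [0,0,0.2],
    [0,0,0.2],
    [0,0,0.2],
    [0,0,0],
  ],
  angular=[
    [0,0,0],
    [0,0,0],
    [0,0,0],
    [0,0,0],
  ],
)

```text
time: 18.45
position: [0.524, -0.253, 0.217]
tcp_rot: [180.0, 0.1, 145.1]
wrist_force: [0.1, -0.2, 1.6]
width: 0.0106
```

```bash
python3 -c "
from h import *
delta([.5230,-.2516,.2],130)"
```

```text
t 18.45 pos [ 0.524 -0.253  0.217] rot [1.7999e+02 7.0000e-02 1.4512e+02] F [ 0.1 -0.2  1.6] M [-0.23 -0.25 -0.05] w 0.0106 j6 -86.2
tool delta cm [0.16 0.06 1.7 ] turn about tool z rad 0.264
```

Emit:
play_rows(
  gripper=[0,0,0,0,0],
  offset=[
    [0,0,0.3],
    [0,0,0.3],
    [0,0,0.3],
    [0,0,0.2],
    [0,0,0],
  ],
  angular=[
    [0,0,0],
    [0,0,0],
    [0,0,0],
    [0,0,0],
    [0,0,0],
  ],
)

```text
time: 18.95
position: [0.5236, -0.2527, 0.2047]
tcp_rot: [180.0, -0.0, 145.2]
wrist_force: [1.4, -0.9, 0.5]
width: 0.0109
```

Emit:
play_rows(
  gripper=[0,0,0,0,0],
  offset=[
    [0,0,0.2],
    [0,0,0.2],
    [0,0,0.1],
    [0,0,0.1],
    [0,0,0],
  ],
  angular=[
    [0,0,0],
    [0,0,0],
    [0,0,0],
    [0,0,0],
    [0,0,0],
  ],
)

```text
time: 19.45
position: [0.5237, -0.2528, 0.1994]
tcp_rot: [180.0, 0.0, 145.2]
wrist_force: [0.6, -0.2, 2.4]
width: 0.0107
```

```bash
python3 -c "
from h import *
delta([.5230,-.2516,.1993],130)"
```

```text
t 19.45 pos [ 0.5237 -0.2528  0.1994] rot [1.8000e+02 1.0000e-02 1.4518e+02] F [ 0.6 -0.2  2.4] M [-0.23 -0.33 -0.08] w 0.0107 j6 -86.2
tool delta cm [0.12 0.06 0.01] turn about tool z rad 0.265
```

Home: TCP z is 0.1994 against the 0.1993 expected. I now turn clockwise about the key's axis.

Emit:
play_rows(
  gripper=[0,0,0,0,0],
  offset=[
    [0,-0.04,0],
    [0,-0.04,0],
    [0,-0.04,0],
    [0,-0.04,0],
    [0,-0.04,0],
  ],
  angular=[
    [0,0,0.12],
    [0,0,0.12],
    [0,0,0.12],
    [0,0,0.12],
    [0,0,0.12],
  ],
)

```text
time: 19.95
position: [0.5217, -0.2542, 0.1994]
tcp_rot: [-179.9, -0.0, 110.6]
wrist_force: [-0.6, -0.5, 3.4]
width: 0.0105
```

```bash
cat > c.py <<'E'
from h import *
s=env.read_state(); y=np.radians(s['tcp_rot'][2]); C=np.array([.5208,-.2508])
t=C-.0033*np.array([np.cos(y),np.sin(y)]); delta([*t,.1993],s['tcp_rot'][2])
E
python3 c.py
```

```text
t 19.95 pos [ 0.5217 -0.2542  0.1994] rot [-179.91   -0.    110.56] F [-0.6 -0.5  3.4] M [-0.32  0.11  0.16] w 0.0105 j6 -51.8
tool delta cm [0.02 0.03 0.01] turn about tool z rad -0.0
```

Emit:
play_rows(
  gripper=[0,0,0,0,0],
  offset=[
    [0,-0.04,0],
    [0,-0.04,0],
    [0,-0.04,0],
    [0,-0.04,0],
    [0,-0.04,0],
  ],
  angular=[
    [0,0,0.12],
    [0,0,0.12],
    [0,0,0.12],
    [0,0,0.12],
    [0,0,0.12],
  ],
)

```text
time: 20.45
position: [0.5193, -0.2543, 0.1993]
tcp_rot: [-179.8, 0.0, 76.2]
wrist_force: [-2.8, 0.4, 4.3]
width: 0.0107
```

```bash
python3 c.py
```

```text
t 20.45 pos [ 0.5193 -0.2543  0.1993] rot [-1.7984e+02  4.0000e-02  7.6200e+01] F [-2.8  0.4  4.3] M [-0.26  0.54  0.25] w 0.0107 j6 -17.5
tool delta cm [0.05 0.06 0.  ] turn about tool z rad -0.0
```

Moment is 0.25 N m, so the pointer should be swinging. I continue in small portions.

Emit:
play_rows(
  gripper=[0,0,0],
  offset=[
    [0.03,0,0],
    [0,-0.04,0],
    [0,-0.04,0],
  ],
  angular=[
    [0,0,0.12],
    [0,0,0.12],
    [0,0,0.12],
  ],
)

```text
time: 20.75
position: [0.5183, -0.2536, 0.1994]
tcp_rot: [-179.8, 0.1, 55.6]
wrist_force: [-2.7, -1.5, 5.5]
width: 0.0108
```

```bash
cat >> c.py <<'E'
im,d=snap('side')
for i,zz in((0,.13),):
    K,R,t_=cam('side'); S=.5e-3;N=160; yaw=np.radians(-13.8); c=np.array([.5313+.055*.2385,-.201+.055*.971])
    i,j=np.meshgrid(np.arange(N),np.arange(N)); a=(i-N/2)*S; b=(j-N/2)*S
    W=np.stack([c[0]+a*np.cos(yaw)-b*np.sin(yaw),c[1]+a*np.sin(yaw)+b*np.cos(yaw),0*a+.132],-1)
    q=(W@R.T+t_)@K.T; uv=(q[...,:2]/q[...,2:]).astype(np.float32)
    r=cv2.remap(cv2.cvtColor(im,cv2.COLOR_RGB2GRAY),uv[...,0],uv[...,1],cv2.INTER_CUBIC)
    cv2.imwrite('pics/dial.png',cv2.resize(r,(480,480)))
    m=(np.hypot(a,b)<.026)&(np.hypot(a,b)>.012); dk=m&(r<np.percentile(r[m],15))
    th=np.arctan2(b[dk],a[dk]); z=np.exp(2j*th).mean(); print('pointer axis, cabinet deg (0=on,90=off)',np.degrees(np.angle(z))/2,'coherence',abs(z))
E
python3 c.py
```

```text
t 20.75 pos [ 0.5183 -0.2536  0.1994] rot [-1.798e+02  1.100e-01  5.558e+01] F [-2.7 -1.5  5.5] M [-0.08  0.8   0.24] w 0.0108 j6 3.1
tool delta cm [0.04 0.05 0.01] turn about tool z rad -0.0
pointer axis, cabinet deg (0=on,90=off) -58.378999821904536 coherence 0.9446272636323089
```

Emit:
play_rows(
  gripper=[0,0,0,0],
  offset=[
    [0.03,0,0],
    [0,-0.03,0],
    [0,-0.03,0],
    [0,0,0],
  ],
  angular=[
    [0,0,0.1],
    [0,0,0.1],
    [0,0,0.08],
    [0,0,0],
  ],
)

```text
time: 21.2
position: [0.5178, -0.2527, 0.1994]
tcp_rot: [-179.8, 0.2, 39.7]
wrist_force: [-1.9, 1.1, 6.7]
width: 0.0107
```

```bash
python3 c.py
```

```text
t 21.2 pos [ 0.5178 -0.2527  0.1994] rot [-1.7979e+02  1.7000e-01  3.9740e+01] F [-1.9  1.1  6.7] M [0.1  1.01 0.12] w 0.0107 j6 19.0
tool delta cm [0.02 0.04 0.01] turn about tool z rad -0.0
pointer axis, cabinet deg (0=on,90=off) -88.86386696565847 coherence 0.9258455374748356
```

Emit:
play_rows(
  gripper=[0,0,0],
  offset=[
    [0,0,0],
    [0,0,0],
    [0,0,0],
  ],
  angular=[
    [0,0,0.05],
    [0,0,0.03],
    [0,0,0],
  ],
)

```text
time: 21.55
position: [0.5179, -0.2525, 0.1994]
tcp_rot: [-179.8, 0.2, 35.3]
wrist_force: [-3.3, 0.1, 6.5]
width: 0.0107
```

```bash
python3 c.py
```

```text
t 21.55 pos [ 0.5179 -0.2525  0.1994] rot [-179.8     0.18   35.3 ] F [-3.3  0.1  6.5] M [0.18 0.92 0.78] w 0.0107 j6 23.4
tool delta cm [0.   0.02 0.01] turn about tool z rad -0.0
pointer axis, cabinet deg (0=on,90=off) -89.8377314015206 coherence 0.9279267169411614
```

Moment jumped to 0.78 N m at the stop, with the pointer at 90°. One last nudge, then I let go and retreat.

Emit:
play_rows(
  gripper=[0,0,0.3,1,1,1,1,1],
  offset=[
    [0,0,0],
    [0,0,0],
    [0,0,0],
    [0,0,0],
    [0,0,0],
    [0,0,0],
    [0,0,0],
    [0,0,0],
  ],
  angular=[
    [0,0,0.03],
    [0,0,0],
    [0,0,0],
    [0,0,0],
    [0,0,0],
    [0,0,0],
    [0,0,0],
    [0,0,0],
  ],
)

```text
time: 22.4
position: [0.5193, -0.253, 0.1992]
tcp_rot: [-180.0, -0.0, 33.4]
wrist_force: [-0.4, -0.7, -0.6]
width: 0.0857
```

Emit:
play_rows(
  gripper=[1,1,1,1,1,1,1,1],
  offset=[
    [0,0,-1],
    [0,0,-2],
    [0,0,-4],
    [0,0,-4],
    [0,0,-4],
    [0,0,-2],
    [0,0,0],
    [0,0,0],
  ],
  angular=[
    [0,0,0],
    [0,0,0],
    [0,0,0],
    [0,0,0],
    [0,0,0],
    [0,0,0],
    [0,0,0],
    [0,0,0],
  ],
)

```text
time: 23.2
position: [0.5192, -0.253, 0.3695]
tcp_rot: [180.0, -0.0, 33.5]
wrist_force: [0.0, -0.4, -0.6]
width: 0.0853
```

```bash
python3 c.py; python3 - <<'E'
from h import *
im,d=snap('side'); P=cloud('side',d)
q=P[(np.hypot(P[...,0]-.521,P[...,1]+.25)<.06)&(P[...,2]>.19)&(P[...,2]<.23)]; print('bar',len(q),q.mean(0).round(4),q[:,2].max().round(4),cv2.minAreaRect(q[:,:2].astype(np.float32)*1000))
u=topix('side',[.52,-.2,.17]).astype(int)
cv2.imwrite('pics/k.png',cv2.cvtColor(cv2.resize(im[u[1]-75:u[1]+75,u[0]-100:u[0]+100],(800,600),interpolation=cv2.INTER_CUBIC),cv2.COLOR_RGB2BGR))
E
```

```text
t 23.2 pos [ 0.5192 -0.253   0.3695] rot [ 1.7997e+02 -2.0000e-02  3.3450e+01] F [ 0.  -0.4 -0.6] M [-0.05  0.04 -0.02] w 0.0853 j6 25.2
tool delta cm [-0.08 -0.11 17.02] turn about tool z rad -0.0
pointer axis, cabinet deg (0=on,90=off) -88.37119356930667 coherence 0.9217408999079441
bar 154 [ 0.5199 -0.2459  0.2005] 0.2081 ((520.4312744140625, -249.18185424804688), (92.08946990966797, 18.078582763671875), 38.643882751464844)
```

View pics/k.png

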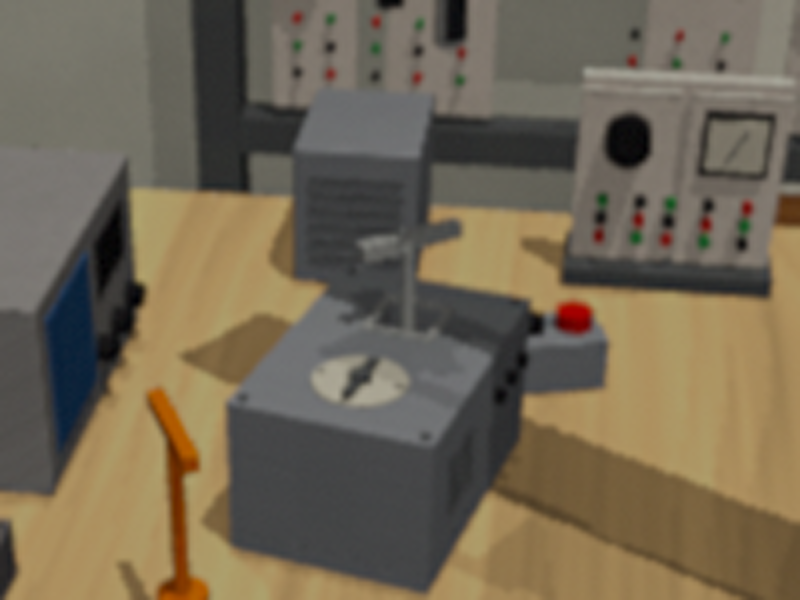

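The crop shows the key standing in the shaft, with its bar at (410,240), and the pointer along the cabinet's y at (360,378). The last pointer reading was 88.4°, so I check it once more over several frames and both cameras.

```bash
python3 - <<'E'
from h import *
for n in('side','top'):
    A=[]
    for _ in range(6):
        im,d=snap(n); K,R,t_=cam(n); S=.25e-3;N=280; yaw=np.radians(-13.8); c=np.array([.5201+.105*.2385,-.2509+.105*.971])
        i,j=np.meshgrid(np.arange(N),np.arange(N)); a=(i-N/2)*S; b=(j-N/2)*S
        W=np.stack([c[0]+a*np.cos(yaw)-b*np.sin(yaw),c[1]+a*np.sin(yaw)+b*np.cos(yaw),0*a+.134],-1)
        q=(W@R.T+t_)@K.T; uv=(q[...,:2]/q[...,2:]).astype(np.float32)
        r=cv2.remap(cv2.cvtColor(im,cv2.COLOR_RGB2GRAY),uv[...,0],uv[...,1],cv2.INTER_CUBIC).astype(float)
        rr=np.hypot(a,b); m=(rr<.026)&(r<np.median(r[rr<.026])-35)
        p=np.stack([a[m],b[m]]); w,v=np.linalg.eigh(np.cov(p)); A.append(np.degrees(np.arctan2(v[1,1],v[0,1]))%180)
    print(n,np.round(A,1),m.sum())
print(env.read_state()['time'])
E
```

```text
side [90.8 90.8 90.8 90.8 90.8 90.7] 10515
top [89.3 89.5 89.4 89.4 89.3 89.3] 9272
23.9
```

Both cameras read about 90° (side 90.8, top 89.4), within the error of the measured cabinet angle. I hand in.

```bash
python3 -c "
from workcell import env
print(env.finish_job())"
```

```text
the job is handed in; nothing more can be done
None
```

The bench supply is switched off: the taller steel key stands fully home in the shaft, released, with the pointer a full quarter turn round. I handed the job in at about 24 s.

**What I did:**
- I took the taller steel key from its stand and lowered it into the shaft. I centred it by light touches on the four walls.
- I turned it counterclockwise on the spindle's corners until it dropped in, then seated it fully.
- I turned it clockwise to the hard stop, let go and raised the gripper clear.

**Last checks:**
- **Seating:** the tool height was 0.1994 m against 0.1993 m expected for fully home, and it stayed at 0.1994 m through the whole turn.
- **Hard stop:** the moment jumped from 0.12 to 0.78 N m with the pointer at the end of its swing.
- **Pointer:** after release the readings were 89.4° (top camera) and 90.8° (side camera). One rougher single-frame reading gave 88.4°, and I put all three down to measuring error.
- **Key after release:** it stands upright in the shaft. The camera put the top of its bar about 3 mm higher than fully home would give; the side camera read 3 mm high on the same bar in its stand too.

**Not certain:**
- During the counterclockwise search the socket may have turned the spindle slightly back before it was fully home. The clockwise turn began only once it was home.
- I did not measure the other loose things again at the end, but the arm only worked over the key's stand and the cabinet.

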